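Turn the tea carousel to the red tin and bolt it

TASK

On the café counter, turn the tea carousel by pushing the steel pegs on its rim until the red-lidded tin stands at the front, by the blue bolt knob, then push the bolt fully home so that the carousel is locked there, and keep it pressed firmly against the bottom of its slot, with 10 to 15 N, for about half a second. Work gently: never put more than 20 N on the carousel, do not touch the tins, and leave all else on the counter as it is. Let go at the end.

Things in the scene. Friction and masses are not known exactly. Their poses are not given: they have to be found in the camera images.
- stand: tea carousel's fixed stand: dark wooden disc, 105 mm radius, 14 mm thick, with a tongue out to 160 mm from the axis at its FRONT, carrying the bolt between two brass cheeks (30 mm high). Origin on the vertical turning axis at counter height; its -x axis points to the front (the blue bolt knob), z up. It never moves; as a solid it includes the bolt, not the turntable
- turntable: light wooden disc, 100 mm radius, top 43 mm above the counter; turns endlessly both ways against about 0.2 N m of friction (2 to 3 N at the pegs), stays where left. Five tin places 72 deg apart, 50 mm from the axis, a brass dot by each at 88 mm. Origin on the axis at counter height; place 0 (never the red tin's) on its -x axis, 1 to 4 anticlockwise
- front_seat (a point): the point on the turntable's top surface, 50 mm from the axis towards the front (fixed to the stand, 43 mm above the counter), where the tin at the front place is centred
- bolt (a joint): travel of the locking bolt, m: 0 = drawn out (start). Slides level along the stand's +x against about 3 N of friction (more while drawing the table into line), no spring, stays where left. Home = its nose bears on the rubber plug at the bottom of the slot: 10 to 20 mm in, different for each place and not known beforehand; it has to be felt (stiff, 10 to 30 N per mm)
- bolt_knob (a point): centre of the top of the bolt's blue knob: an upright post of 16 mm diameter, from 30 to 70 mm above the counter, on the bolt; 130 mm from the turntable's axis when out, 110 to 120 mm when home. Push it from its outer side towards the axis. Behind it, outwards, nothing stands higher than 14 mm
- peg0 (a point): centre of the top of rim peg 0: upright steel peg, 10 mm diameter, 42 mm tall (43 to 85 mm above the counter), on the turntable 92 mm from the axis, 36 deg from the places either side; pegs and places are numbered anticlockwise from above
- peg1 (a point): centre of the top of rim peg 1: upright steel peg, 10 mm diameter, 42 mm tall (43 to 85 mm above the counter), on the turntable 92 mm from the axis, 36 deg from the places either side; pegs and places are numbered anticlockwise from above
- peg2 (a point): centre of the top of rim peg 2: upright steel peg, 10 mm diameter, 42 mm tall (43 to 85 mm above the counter), on the turntable 92 mm from the axis, 36 deg from the places either side; pegs and places are numbered anticlockwise from above
- peg3 (a point): centre of the top of rim peg 3: upright steel peg, 10 mm diameter, 42 mm tall (43 to 85 mm above the counter), on the turntable 92 mm from the axis, 36 deg from the places either side; pegs and places are numbered anticlockwise from above
- peg4 (a point): centre of the top of rim peg 4: upright steel peg, 10 mm diameter, 42 mm tall (43 to 85 mm above the counter), on the turntable 92 mm from the axis, 36 deg from the places either side; pegs and places are numbered anticlockwise from above
- slot1 (a point): mouth of the bolt's slot for place 1, 92 mm from the axis, 25 mm above the counter, hidden under the disc, in line with the brass dot of that place, in a steel ring. Slot mouth and round bolt nose draw the table into line from about 4 deg off; farther off the bolt meets the solid ring about 5 mm into its travel: draw back and turn on a little
- slot2 (a point): mouth of the bolt's slot for place 2, 92 mm from the axis, 25 mm above the counter, hidden under the disc, in line with the brass dot of that place, in a steel ring. Slot mouth and round bolt nose draw the table into line from about 4 deg off; farther off the bolt meets the solid ring about 5 mm into its travel: draw back and turn on a little
- slot3 (a point): mouth of the bolt's slot for place 3, 92 mm from the axis, 25 mm above the counter, hidden under the disc, in line with the brass dot of that place, in a steel ring. Slot mouth and round bolt nose draw the table into line from about 4 deg off; farther off the bolt meets the solid ring about 5 mm into its travel: draw back and turn on a little
- slot4 (a point): mouth of the bolt's slot for place 4, 92 mm from the axis, 25 mm above the counter, hidden under the disc, in line with the brass dot of that place, in a steel ring. Slot mouth and round bolt nose draw the table into line from about 4 deg off; farther off the bolt meets the solid ring about 5 mm into its travel: draw back and turn on a little
- tin_red: round tea tin with a RED (the marked one) lid: 40 mm diameter, 31 mm tall, bare metal with a paper band, 80 g (50 to 120 g), standing loose on one of the turntable's five places (lid top 74 mm above the counter). Origin at the centre of its underside
- tin_white: round tea tin with a white lid: 40 mm diameter, 31 mm tall, bare metal with a paper band, 80 g (50 to 120 g), standing loose on one of the turntable's five places (lid top 74 mm above the counter). Origin at the centre of its underside
- tin_black: round tea tin with a black lid: 40 mm diameter, 31 mm tall, bare metal with a paper band, 80 g (50 to 120 g), standing loose on one of the turntable's five places (lid top 74 mm above the counter). Origin at the centre of its underside
- tin_green: round tea tin with a green lid: 40 mm diameter, 31 mm tall, bare metal with a paper band, 80 g (50 to 120 g), standing loose on one of the turntable's five places (lid top 74 mm above the counter). Origin at the centre of its underside
- tin_wood: round tea tin with a brown wooden lid: 40 mm diameter, 31 mm tall, bare metal with a paper band, 80 g (50 to 120 g), standing loose on one of the turntable's five places (lid top 74 mm above the counter). Origin at the centre of its underside
- cup_red: red plastic mug, 76 mm across, 60 mm tall, standing loose on the counter, origin at the centre of its underside; a bystander
- sugar_jar: glass sugar jar with a wooden lid, 70 mm across, 80 mm tall, standing loose on the counter, origin at the centre of its underside; a bystander
- cup_white: white ceramic cup, 72 mm across, 70 mm tall, standing loose on the counter, origin at the centre of its underside; a bystander
Mind the look-alikes: they are no part of the job. Leave any pink look-alike of the tin_green alone.

How it is judged:
By the outcome, as a careful person would: the job done as asked, in the order asked, and still so for the second after the job is handed in, with the robot touching nothing.
It also fails if it takes over 70 s, if anything falls off the work surface, if the arm or the gripper's body presses on something with over 40 N, if the wrist force passes 120 N, or if a joint passes its speed limit or range.

ROBOT

A 6-joint arm with a two-finger parallel gripper is mounted at the origin on the work surface. World frame = base frame: x ahead of the robot, y to its left, z up, the work surface at z = 0. Lengths are in mm, angles in rad, forces in N, time in s.
With the tool pointing down it reaches from about 350 to 1000 mm from the base axis. Payload 7.1 kg.
Tool frame: the origin (TCP) lies on the centre line of the jaws, within the pads' length; the fingertips stand 25 mm ahead of it and the grasp point (between the pads) lies 6 mm ahead of it (tip_extent is the distance from the TCP to the fingertips, in mm); z points along the fingers, y is the line along which they close (so a half turn about z gives the same grasp; the last joint's range is limited). The gripper opens to 85 mm and grips with 20 to 120 N. Pads are 22 mm wide; open, the fingers measure 114 mm over their backs; the gripper's body (76 mm by 85 mm) begins 54 mm behind the grasp point. The pads swing forward as they close: fully open they stand 13 mm farther back than shut.
Start: joints at [1.089, 0.423, 1.63, -0, 1.089, -0.019], TCP at [279.002, 559.252, 256.319] pointing down, gripper open.
Joint ranges: [-3, 3], [-0.9, 2.11], [0.09, 2.58], [-1.31, 4.45], [0.11, 2.69], [-2.54, 2.54]. Speed limits (rad/s): [2.39, 2.39, 3.01, 3.14, 3.14, 3.14].

INTERFACE

Orientations are given as a unit quaternion [w, x, y, z].
In Python, from bench import * gives the robot as it stands.
- The arm moves only by the tool send_rows, never from a script. Its argument "plan" is a list of rows, each an object with "jaw": the opening, from 0 (shut) to 1 (fully open); "translation": the shift along the tool's x, y, z in mm, a list of three; "turn": the turn about the tool's z in rad. In form: [{"jaw": jaw, "translation": [tx, ty, tz], "turn": turn}, ...]. A call has 1 to 5 rows; each row shifts and turns the commanded pose from where the row before left it, along the tool's axes as they then stand; what a row does not reach is not made up. A row lasts 1/12 s, in which the tool goes at most 41.7 mm and 7.16 degrees, less where a joint would pass 70% of its speed; a pose out of reach is approached as far as the arm can. A call with a gripper value outside its range is refused whole. The fingers move at their own pace and stop on an object; "force" is the grip in N (left out, the last holds). Time passes only in rows, so rows that do not move let the fingers close. It gives the time, the measured TCP pose, the force, the opening and the grip force at its end, in the units of the state.
- observe(): the state, without advancing time (a new reading comes with each control period).
- snapshot(name): name is "scene" or "side" or "wrist"; returns (picture, depth): 420x560x3 uint8, red, green, blue; 420x560 float32, mm along the optical axis (not along the pixel's ray), 0 where there is no reading.
- get_calibration(name): a dict with "fov_y" (degrees; the focal length in pixels is half the picture's height over the tangent of half this angle, whatever the lens; pixels are square), "cx", "cy" (the principal point, pixels), "camera_from_world" (4x4, takes a point from world to camera coordinates). Camera axes: x right, y up, looking along -z (the intrinsics and any distortion apply to the point x, -y, -z); pixel columns grow to the right and rows downward; lengths in mm; the calibration is good to about 2 mm. A picture is of the moment at which its call begins: read the wrist's pose just before it. get_calibration takes no time and is no camera call; for the wrist camera it gives the pose at the moment of the call.
- sign_off(): hands the job in; it is judged then, once.
Trained networks look in the newest picture that a camera, given by its name, has taken for a name from the list of things; names that differ only in an ending like _2 or _b are one class to them, and where a whole thing is asked for, a point or a joint stands for the part that bears it (a point fixed in the world has none). Each returns a list of dicts, best first, with "p" (0 to 1); they miss things now and then, are a little off and sometimes report something else, mostly with a low value. They report only what shows in the picture. A call takes as long as a camera call. They do not tell look-alikes from the thing itself.
- look_for(camera, name): "location" ([x, y, z] in mm, in world coordinates, good to about 4 mm: the middle of the surface that is visible of it).
- masks_of(camera, name): "pixels" (420x560 bool, what is visible of it).
The state is a dict: "t": time; "joint_positions": joint angles; "qd": joint speeds; "effort": joint torques, N m; "ee_pos": TCP position; "ee_rot": TCP orientation; "force": force on the tool from outside, world axes, zero at the start; "wrist_torque": the same for the moment, N m; "finger_gap": finger opening in mm; "gripper_force": force on a finger pad.
Only numpy, scipy, OpenCV 4.12 (cv2) and the standard library are available. Lean on these libraries where they do the work, as an engineer would, in place of code of your own. Each camera call takes 0.05 s, during which the arm holds its last target. There are 200 camera calls.

## Working session

There is one attempt and no reset: what is moved stays moved. The work goes in short steps, Python scripts to look and compute and a tool call to move; the robot and the scene stay as the last step left them, time stands still between calls to the robot, and variables do not carry over. Pictures are saved under pics/ and viewed, at most 10 in all, crops included, and the job is handed in when it is done.

Besides the shell and the picture viewer there is one more tool, called after ">>>" by a JSON object that holds its "fn" and its "kwargs". send_rows: Moves the arm, as the interface text tells. Its arguments: {"type":"object","properties":{"plan":{"type":"array","items":{"type":"object","properties":{"jaw":{"type":"number"},"translation":{"type":"array","items":{"type":"number"}},"turn":{"type":"number"}}}},"force":{"type":"number"}},"required":["plan"]}

```bash
mkdir -p pics; cat > h.py <<'E'
from bench import *
import numpy as np, cv2
def save(cam,fn):
    p,d=snapshot(cam); cv2.imwrite('pics/'+fn,p[:,:,::-1]); return p,d
def look(cam,names):
    for n in names:
        r=look_for(cam,n)
        print(cam,n,[(np.round(q['location']).tolist(),round(q['p'],2)) for q in r[:4]])
E
python3 - <<'E'
from h import *
s=observe(); print(s)
for c in ['scene','side']:
    save(c,c+'0.png')
    look(c,['bolt_knob','tin_red','peg0','cup_red','sugar_jar','cup_white','stand','turntable','tin_green'])
    k=get_calibration(c);print(k)
E
```

```text
{'t': 0.0, 'joint_positions': array([ 1.08900216e+00,  4.23857765e-01,  1.63071150e+00, -1.11228601e-05,
        1.08860002e+00, -1.90019065e-02]), 'qd': array([ 0.0008039 ,  0.00092771, -0.00016847, -0.00119389, -0.00072364,
        0.00055447]), 'effort': array([-1.15696359e-03, -5.57376587e+01, -2.81736302e+01,  4.17639274e-05,
        7.32011948e-03,  2.40525355e-05]), 'ee_pos': array([278.76920257, 558.80370608, 255.52664811]), 'ee_rot': array([-1.90564400e-04,  2.29334079e-01,  9.73347450e-01, -7.64950208e-04]), 'force': array([-0.50548864,  0.17544587, -0.24652283]), 'wrist_torque': array([ 0.05010863,  0.01925458, -0.00649098]), 'gripper_force': 0.0, 'finger_gap': 85.58228887429533}
scene bolt_knob [([462.0, 24.0, 46.0], 0.52)]
scene tin_red [([631.0, -34.0, 15.0], 0.29), ([584.0, 60.0, 71.0], 0.29)]
scene peg0 [([613.0, -12.0, 47.0], 0.76)]
scene cup_red [([777.0, 195.0, 37.0], 0.74)]
scene sugar_jar [([803.0, -119.0, 57.0], 0.75), ([460.0, 20.0, 48.0], 0.43)]
scene cup_white [([623.0, -433.0, 43.0], 0.97)]
scene stand [([632.0, -29.0, 19.0], 0.75)]
scene turntable [([615.0,
[... 835 characters left out ...]
ide sugar_jar [([779.0, -80.0, 52.0], 0.62)]
side cup_white [([621.0, -409.0, 43.0], 0.97)]
side stand [([519.0, 70.0, 11.0], 0.57), ([586.0, 51.0, 39.0], 0.37)]
side turntable []
side tin_green [([617.0, -16.0, 73.0], 0.63), ([600.0, -184.0, 28.0], 0.47)]
{'fov_y': 52.85797705465411, 'cx': 280.31189184833613, 'cy': 209.65013684550183, 'camera_from_world': array([[-9.96085136e-01, -8.81872223e-02,  6.11679053e-03,
         5.98987575e+02],
       [ 5.74849833e-02, -5.93624228e-01,  8.02686585e-01,
        -1.62935798e+02],
       [-6.71556252e-02,  7.99895800e-01,  5.96369711e-01,
        -8.94897162e+02],
       [ 0.00000000e+00,  0.00000000e+00,  0.00000000e+00,
         1.00000000e+00]])}
```

View pics/scene0.png

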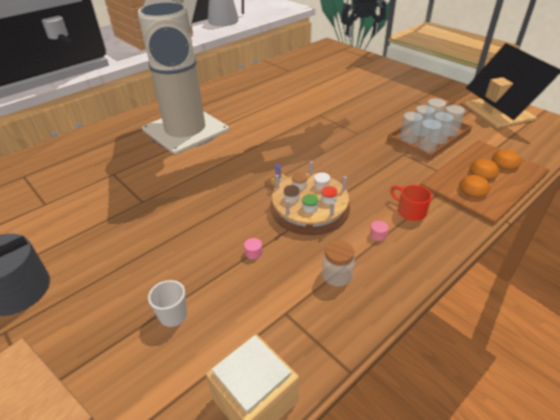

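View pics/side0.png

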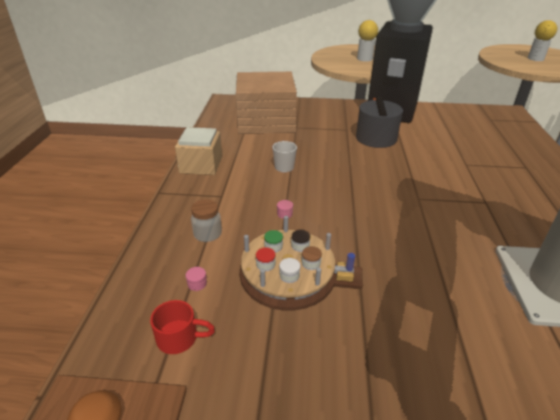

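The carousel sits mid-picture (scene ~(311,198), side ~(288,262)). The blue knob is at scene (278,168) and side (350,262), and the red lid at scene (330,192) and side (265,257), far from the front. Two pink decoys stand nearby.

```bash
cat >> h.py <<'E'
def cal(c):
    k=get_calibration(c); f=210/np.tan(np.radians(k['fov_y']/2)); return f,k['cx'],k['cy'],np.array(k['camera_from_world'])
def unproj(K,u,v,z):
    f,cx,cy,T=K
    p=np.array([(u-cx)/f*z,-(v-cy)/f*z,-z*np.ones_like(z)]).reshape(3,-1)
    return (np.linalg.inv(T)[:3,:3]@(p-T[:3,3:4])).T
def cloud(cam):
    p,d=snapshot(cam);K=cal(cam); v,u=np.mgrid[:420,:560]
    return p,d,unproj(K,u.ravel(),v.ravel(),d.ravel().astype(float)).reshape(420,560,3)
E
python3 - <<'E'
from h import *
print(get_calibration('wrist'))
for c in ['scene','side']:
    p,d,P=cloud(c); hsv=cv2.cvtColor(p,cv2.COLOR_RGB2HSV).astype(int)
    near=(abs(P[...,0]-580)<170)&(abs(P[...,1]-20)<150)&(d>0)
    h,s,v=[hsv[...,i] for i in range(3)]
    for n,m in dict(blue=(h>105)&(h<135)&(s>90),red=((h<5)|(h>175))&(s>190)&(v>120),green=(h>45)&(h<80)&(s>90)).items():
        q=P[near&m]; print(c,n,len(q),np.median(q,0).round(1) if len(q) else '')
    m=near&(P[...,2]>38)&(P[...,2]<47); q=P[m]; print('disc',len(q),q.min(0).round(),q.max(0).round())
    c0=cv2.minEnclosingCircle(q[:,:2].astype(np.float32)); print(c0)
    m=near&(P[...,2]<5); print('counter z',np.median(P[m][:,2]))
E
```

```text
{'fov_y': 65.85894734167039, 'cx': 278.93306502666, 'cy': 213.19042210907273, 'camera_from_world': array([[ 4.46851514e-01,  8.94606073e-01,  1.92322867e-03,
        -6.24906574e+02],
       [-8.45879322e-01,  4.23210611e-01, -3.24624324e-01,
         4.11007478e+01],
       [-2.91224822e-01,  1.43432051e-01,  9.45841080e-01,
        -3.79108918e+02],
       [ 0.00000000e+00,  0.00000000e+00,  0.00000000e+00,
         1.00000000e+00]])}
scene blue 3 [455.3  20.   70.6]
scene red 52 [639.1  33.6  75.1]
scene green 113 [623.  -24.6  75.1]
disc 1692 [454. -85.  38.] [685. 116.  47.]
((569.7120971679688, 14.798371315002441), 115.7312240600586)
counter z 1.259810844546522
side blue 23 [454.5  25.2  70.9]
side red 0 
side green 174 [618.8 -15.6  74.8]
disc 2890 [447. -82.  38.] [684. 117.  47.]
((565.6246337890625, 22.345718383789062), 118.15300750732422)
counter z 0.9803008522879837
```

```bash
cat >> h.py <<'E'
def state():
    s=observe(); w,x,y,z=s['ee_rot']; th=np.arctan2(2*(x*y+w*z),1-2*(y*y+z*z))
    print('t %.2f'%s['t'],'pos',s['ee_pos'].round(1),'xang %.1f'%np.degrees(th),'F',s['force'].round(1),'gap %.0f'%s['finger_gap'],'q',s['joint_positions'].round(2)); return s['ee_pos'],th
def rows(p,th,targets):
    """targets: (x,y,z,xang rad,n) -> tool-frame rows, dead-reckoned"""
    p=np.array(p,float)
    for x,y,z,t,n in targets:
        for i in range(n):
            d=(np.array([x,y,z])-p)/(n-i); dt=(t-th)/(n-i)
            c,s=np.cos(th),np.sin(th)
            a=np.round([d[0]*c+d[1]*s,d[0]*s-d[1]*c,-d[2]],1); k=round(-dt,3)
            p=p+[a[0]*c+a[1]*s,a[0]*s-a[1]*c,-a[2]]; th-=k
            print('[%g,%g,%g] %g'%(*a,k))
    print('end',p.round(1),np.degrees(th).round(1))
E
python3 - <<'E'
from h import *
p,th=state()
rows(p,th,[(611,0,256,np.radians(-31),26)])
E
```

```text
t 1.10 pos [279.  559.3 256.3] xang 153.5 F [-0.2  0.   0. ] gap 86 q [ 1.09  0.42  1.63 -0.    1.09 -0.02]
[-21,-13.5,0] 0.124
[-22.5,-10.8,0] 0.124
[-23.7,-8,0] 0.124
[-24.5,-5,0] 0.124
[-24.9,-1.9,0] 0.124
[-25,1.2,0] 0.124
[-24.7,4.3,0] 0.124
[-23.9,7.3,0] 0.124
[-22.9,10.2,0] 0.124
[-21.4,12.9,0] 0.124
[-19.6,15.5,0] 0.124
[-17.6,17.8,0] 0.124
[-15.2,19.8,0] 0.124
[-12.7,21.6,0] 0.124
[-9.9,23,0] 0.124
[-7,24,0] 0.124
[-4,24.7,0] 0.124
[-0.9,25,0] 0.124
[2.2,24.9,0] 0.123
[5.3,24.5,0] 0.124
[8.3,23.6,0.1] 0.123
[11.1,22.4,0] 0.124
[13.8,20.9,0.1] 0.123
[16.2,19.1,0] 0.124
[18.5,16.9,0.1] 0.123
[20.4,14.5,0] 0.124
end [611.  -0. 256.] -31.0
```

>>> {"fn": "send_rows", "kwargs": {"plan": [{"jaw": 0,"translation": [-21,-13.5,0],"turn": 0.124},{"jaw": 0,"translation": [-22.5,-10.8,0],"turn": 0.124},{"jaw": 0,"translation": [-23.7,-8,0],"turn": 0.124},{"jaw": 0,"translation": [-24.5,-5,0],"turn": 0.124},{"jaw": 0,"translation": [-24.9,-1.9,0],"turn": 0.124}], "force": 20}}

```text
t: 1.52
ee_pos: [343.2, 450.9, 256.4]
ee_rot: [0.0, 0.518, 0.855, 0.0]
force: [0.0, 0.4, 0.5]
finger_gap: 25.5
gripper_force: 0.0
```

>>> {"fn": "send_rows", "kwargs": {"plan": [{"jaw": 0,"translation": [-25,1.2,0],"turn": 0.124},{"jaw": 0,"translation": [-24.7,4.3,0],"turn": 0.124},{"jaw": 0,"translation": [-23.9,7.3,0],"turn": 0.124},{"jaw": 0,"translation": [-22.9,10.2,0],"turn": 0.124},{"jaw": 0,"translation": [-21.4,12.9,0],"turn": 0.124}]}}

```text
t: 1.93
ee_pos: [407.1, 343.1, 256.5]
ee_rot: [0.0, 0.754, 0.657, 0.0]
force: [0.1, -0.3, -0.7]
finger_gap: -0.1
gripper_force: 0.0
```

>>> {"fn": "send_rows", "kwargs": {"plan": [{"jaw": 0,"translation": [-19.6,15.5,0],"turn": 0.124},{"jaw": 0,"translation": [-17.6,17.8,0],"turn": 0.124},{"jaw": 0,"translation": [-15.2,19.8,0],"turn": 0.124},{"jaw": 0,"translation": [-12.7,21.6,0],"turn": 0.124},{"jaw": 0,"translation": [-9.9,23,0],"turn": 0.124}]}}

```text
t: 2.35
ee_pos: [471.0, 235.6, 256.5]
ee_rot: [0.0, 0.919, 0.395, 0.0]
force: [-0.2, 0.2, -0.8]
finger_gap: -0.0
gripper_force: 0.0
```

>>> {"fn": "send_rows", "kwargs": {"plan": [{"jaw": 0,"translation": [-7,24,0],"turn": 0.124},{"jaw": 0,"translation": [-4,24.7,0],"turn": 0.124},{"jaw": 0,"translation": [-0.9,25,0],"turn": 0.124},{"jaw": 0,"translation": [2.2,24.9,0],"turn": 0.124},{"jaw": 0,"translation": [5.3,24.5,0],"turn": 0.124}]}}

```text
t: 2.77
ee_pos: [534.9, 127.9, 256.5]
ee_rot: [-0.0, 0.995, 0.096, 0.0]
force: [-0.3, 0.4, 0.1]
finger_gap: -0.1
gripper_force: 0.0
```

>>> {"fn": "send_rows", "kwargs": {"plan": [{"jaw": 0,"translation": [8.3,23.6,0],"turn": 0.124},{"jaw": 0,"translation": [11.1,22.4,0],"turn": 0.124},{"jaw": 0,"translation": [13.8,20.9,0],"turn": 0.124},{"jaw": 0,"translation": [16.2,19.1,0],"turn": 0.124},{"jaw": 0,"translation": [18.5,16.9,0],"turn": 0.124}]}}

```text
t: 3.18
ee_pos: [598.5, 20.1, 256.4]
ee_rot: [-0.0, 0.977, -0.212, 0.0]
force: [-0.2, 0.9, -0.5]
finger_gap: -0.1
gripper_force: 0.0
```

>>> {"fn": "send_rows", "kwargs": {"plan": [{"jaw": 0,"translation": [20.4,14.5,0],"turn": 0.122},{"jaw": 0,"translation": [0,0,0],"turn": 0},{"jaw": 0,"translation": [0,0,0],"turn": 0}]}}

```text
t: 3.43
ee_pos: [611.0, -1.2, 256.1]
ee_rot: [-0.0, 0.963, -0.269, -0.0]
force: [-0.3, -0.1, 0.8]
finger_gap: 0.4
gripper_force: 0.0
```

```bash
python3 - <<'E'
from h import *
state()
p,d,P=cloud('wrist'); np.savez('w0.npz',p=p,d=d,P=P); cv2.imwrite('pics/w0.png',p[:,:,::-1])
near=(d>0)&(np.hypot(P[...,0]-585,P[...,1]-15)<175)
m=near&(abs(P[...,2]-43)<5)&(np.hypot(P[...,0]-585,P[...,1]-15)<115)
print(cv2.minEnclosingCircle(P[m][:,:2].astype(np.float32)))
hsv=cv2.cvtColor(p,cv2.COLOR_RGB2HSV).astype(int);h,s,v=[hsv[...,i] for i in range(3)]
for n,mm in dict(blue=(h>105)&(h<135)&(s>90),red=((h<5)|(h>175))&(s>190)&(v>120),green=(h>45)&(h<80)&(s>90)).items():
    q=P[near&mm&(P[...,2]>55)]; print(n,len(q),np.median(q,0).round(1) if len(q) else '')
m=(near&(P[...,2]>77)&(P[...,2]<100)).astype(np.uint8)
n,l,st,_=cv2.connectedComponentsWithStats(m)
for i in range(1,n):
    if st[i,4]>8: print('peg?',st[i,4],np.median(P[l==i],0).round(1))
E
```

```text
t 3.43 pos [611.   -1.2 256.1] xang -31.2 F [-0.3 -0.1  0.8] gap 0 q [-0.02  0.4   1.66  0.    1.08  2.09]
((583.239990234375, 16.198026657104492), 99.69781494140625)
blue 2191 [619.1  -3.4 302.5]
red 1273 [629.1  36.3  73.3]
green 1700 [618.7 -20.2  73.3]
peg? 105 [673.6  -1.4  84.1]
peg? 106 [596.1 -74.9  83.8]
peg? 107 [627.5  95.4  83.9]
peg? 95 [502.1 -23.6  83.5]
```

View pics/w0.png

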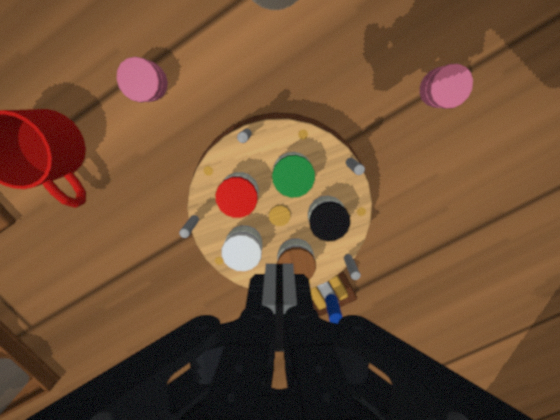

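The wrist picture shows the carousel at (280,205). The red lid is at (236,197), visible pegs at (244,135), (356,165), (188,228) and (353,266), and the blue knob at (333,308). The front is at the lower right.

```bash
python3 - <<'E'
from h import *
z=np.load('w0.npz');p,d,P=z['p'],z['d'],z['P']
hsv=cv2.cvtColor(p,cv2.COLOR_RGB2HSV).astype(int);h,s,v=[hsv[...,i] for i in range(3)]
b=(h>105)&(h<135)&(s>90)&(P[...,2]<120)&(d>0); vv,uu=np.nonzero(b); print(b.sum(), P[b].min(0).round(1),P[b].max(0).round(1),np.median(P[b],0).round(1))
t=b&(P[...,2]>66); print('top',t.sum(),np.median(P[t],0).round(1),P[t].mean(0).round(1))
from scipy.optimize import least_squares
q=np.array([[673.6,-1.4],[596.1,-74.9],[627.5,95.4],[502.1,-23.6]]);k=np.array([0,-1,1,-2])
f=lambda a:(np.c_[a[0]+92*np.cos(a[2]+k*np.radians(72)),a[1]+92*np.sin(a[2]+k*np.radians(72))]-q).ravel()
r=least_squares(f,[583,16,-.18]);print(r.x,np.degrees(r.x[2]),f(r.x).round(1))
m=(d>0)&(hsv[...,0]>15)&(hsv[...,0]<28)&(P[...,2]>20)&(P[...,2]<36)&(P[...,0]<500)&(abs(P[...,1]-20)<40); print('brass',m.sum(),P[m].mean(0),P[m].min(0),P[m].max(0))
# dark stand rim height 14: tongue
m=(d>0)&(abs(P[...,2]-14)<4)&(P[...,0]<480)&(abs(P[...,1]-20)<60);print('tongue',m.sum(),P[m].min(0),P[m].max(0),P[m].mean(0))
E
```

```text
321 [445.2 -23.   27.3] [550.7  27.1  72.7] [459.2  19.   58.6]
top 115 [456.3  20.8  69.1] [456.6  20.1  69. ]
[ 5.84002544e+02  1.55678091e+01 -1.83840752e-01] -10.533299175460494 [ 0.9  0.1 -0.1 -0.8  0.4  1.  -1.2 -0.4]
brass 483 [462.01040552  19.28831715  28.85825501] [ 4.44012882e+02 -2.45560689e-01  2.01842155e+01] [478.45319928  41.53705578  34.09845611]
tongue 386 [423.09527755  -7.43309998  10.06814595] [470.52836343  49.86278188  15.66499351] [440.4226395   11.25895079  13.0679591 ]
```

>>> {"fn": "send_rows", "kwargs": {"plan": [{"jaw": 0,"translation": [31.5,0.9,0],"turn": 0.023},{"jaw": 0,"translation": [31.5,0.9,0],"turn": 0},{"jaw": 0,"translation": [0,0,30],"turn": 0},{"jaw": 0,"translation": [0,0,40],"turn": 0},{"jaw": 0,"translation": [0,0,40],"turn": 0}]}}

```text
t: 3.9
ee_pos: [663.9, -34.0, 146.4]
ee_rot: [-0.0, 0.961, -0.278, 0.001]
force: [0.8, 0.1, -0.3]
finger_gap: 0.0
gripper_force: 0.0
```

>>> {"fn": "send_rows", "kwargs": {"plan": [{"jaw": 0,"translation": [0,0,35],"turn": 0},{"jaw": 0,"translation": [0,0,20],"turn": 0},{"jaw": 0,"translation": [0,0,11],"turn": 0},{"jaw": 0,"translation": [0,0,0],"turn": 0}]}}

```text
t: 4.23
ee_pos: [661.2, -33.8, 77.7]
ee_rot: [0.0, 0.96, -0.278, -0.002]
force: [-0.8, -0.2, 0.0]
finger_gap: 0.2
gripper_force: 0.0
```

>>> {"fn": "send_rows", "kwargs": {"plan": [{"jaw": 0,"translation": [0,-2.9,0],"turn": -0.03},{"jaw": 0,"translation": [0,-2.9,0],"turn": -0.03},{"jaw": 0,"translation": [0,-2.9,0],"turn": -0.03}]}}

```text
t: 4.48
ee_pos: [669.1, -26.9, 82.7]
ee_rot: [-0.0, 0.972, -0.235, 0.002]
force: [0.5, -0.3, -0.2]
finger_gap: -0.0
gripper_force: 0.0
```

>>> {"fn": "send_rows", "kwargs": {"plan": [{"jaw": 0,"translation": [0,-2.9,0],"turn": -0.03},{"jaw": 0,"translation": [0,-2.9,0],"turn": -0.03},{"jaw": 0,"translation": [0,-2.9,0],"turn": -0.03},{"jaw": 0,"translation": [0,-2.9,0],"turn": -0.03}]}}

```text
t: 4.82
ee_pos: [673.7, -16.7, 82.9]
ee_rot: [0.0, 0.984, -0.176, 0.002]
force: [-0.9, -2.9, 0.0]
finger_gap: 0.2
gripper_force: 1.3
```

>>> {"fn": "send_rows", "kwargs": {"plan": [{"jaw": 0,"translation": [-0.1,-4.3,0],"turn": -0.045},{"jaw": 0,"translation": [-0.2,-5.7,0],"turn": -0.06},{"jaw": 0,"translation": [-0.2,-5.7,0],"turn": -0.06},{"jaw": 0,"translation": [-0.2,-5.7,0],"turn": -0.06},{"jaw": 0,"translation": [-0.2,-5.7,0],"turn": -0.06}]}}

```text
t: 5.23
ee_pos: [679.1, 9.7, 82.9]
ee_rot: [0.0, 0.999, -0.033, 0.001]
force: [-2.2, -2.6, 1.1]
finger_gap: -0.0
gripper_force: 1.6
```

>>> {"fn": "send_rows", "kwargs": {"plan": [{"jaw": 0,"translation": [-0.2,-5.7,0],"turn": -0.06},{"jaw": 0,"translation": [-0.2,-5.7,0],"turn": -0.06},{"jaw": 0,"translation": [-0.2,-5.7,0],"turn": -0.06},{"jaw": 0,"translation": [-0.2,-5.7,0],"turn": -0.06},{"jaw": 0,"translation": [-0.2,-5.7,0],"turn": -0.06}]}}

```text
t: 5.65
ee_pos: [676.6, 37.9, 82.9]
ee_rot: [0.001, 0.993, 0.116, 0.001]
force: [-1.8, -2.9, 0.5]
finger_gap: -0.2
gripper_force: 1.6
```

>>> {"fn": "send_rows", "kwargs": {"plan": [{"jaw": 0,"translation": [-0.2,-5.7,0],"turn": -0.06},{"jaw": 0,"translation": [-0.2,-5.7,0],"turn": -0.06},{"jaw": 0,"translation": [-0.2,-5.7,0],"turn": -0.06},{"jaw": 0,"translation": [-0.2,-5.7,0],"turn": -0.06},{"jaw": 0,"translation": [-0.2,-5.7,0],"turn": -0.06}]}}

```text
t: 6.07
ee_pos: [666.1, 64.3, 82.9]
ee_rot: [0.001, 0.965, 0.264, 0.001]
force: [-0.2, -3.5, -0.1]
finger_gap: -0.0
gripper_force: 1.6
```

>>> {"fn": "send_rows", "kwargs": {"plan": [{"jaw": 0,"translation": [-0.2,-5.7,0],"turn": -0.06},{"jaw": 0,"translation": [-0.2,-5.7,0],"turn": -0.06},{"jaw": 0,"translation": [-0.2,-5.7,0],"turn": -0.06},{"jaw": 0,"translation": [-0.2,-5.7,0],"turn": -0.06},{"jaw": 0,"translation": [-0.2,-5.7,0],"turn": -0.06}]}}

```text
t: 6.48
ee_pos: [648.5, 86.4, 83.0]
ee_rot: [0.001, 0.914, 0.405, 0.002]
force: [1.9, -3.5, -0.6]
finger_gap: -0.4
gripper_force: 1.6
```

>>> {"fn": "send_rows", "kwargs": {"plan": [{"jaw": 0,"translation": [-0.2,-5.7,0],"turn": -0.06},{"jaw": 0,"translation": [-0.2,-5.7,0],"turn": -0.06},{"jaw": 0,"translation": [-0.2,-5.7,0],"turn": -0.06},{"jaw": 0,"translation": [-0.2,-5.7,0],"turn": -0.06},{"jaw": 0,"translation": [-0.2,-5.7,0],"turn": -0.06}]}}

```text
t: 6.9
ee_pos: [625.2, 102.3, 83.0]
ee_rot: [0.001, 0.844, 0.537, 0.002]
force: [2.1, -3.8, -1.2]
finger_gap: -0.3
gripper_force: 1.5
```

>>> {"fn": "send_rows", "kwargs": {"plan": [{"jaw": 0,"translation": [-0.2,-5.7,0],"turn": -0.06},{"jaw": 0,"translation": [-0.2,-5.7,0],"turn": -0.06},{"jaw": 0,"translation": [-0.2,-5.7,0],"turn": -0.06},{"jaw": 0,"translation": [-0.2,-5.7,0],"turn": -0.06},{"jaw": 0,"translation": [-0.2,-5.7,0],"turn": -0.06}]}}

```text
t: 7.32
ee_pos: [598.3, 110.6, 83.0]
ee_rot: [0.002, 0.754, 0.657, 0.002]
force: [2.6, -1.5, -1.9]
finger_gap: -0.1
gripper_force: 1.5
```

>>> {"fn": "send_rows", "kwargs": {"plan": [{"jaw": 0,"translation": [-0.2,-5.7,0],"turn": -0.06},{"jaw": 0,"translation": [-0.2,-5.7,0],"turn": -0.06},{"jaw": 0,"translation": [-0.2,-5.7,0],"turn": -0.06},{"jaw": 0,"translation": [-0.2,-5.7,0],"turn": -0.06},{"jaw": 0,"translation": [-0.2,-5.7,0],"turn": -0.06}]}}

```text
t: 7.73
ee_pos: [570.0, 110.6, 83.0]
ee_rot: [0.002, 0.647, 0.762, 0.002]
force: [3.1, 1.3, -0.8]
finger_gap: 0.3
gripper_force: 1.3
```

```bash
cat >> h.py <<'E'
def pegs(cam='wrist',c=(584,15.6)):
    p,d,P=cloud(cam); x,y=P[...,0]-c[0],P[...,1]-c[1]; r=np.hypot(x,y)
    m=((d>0)&(P[...,2]>76)&(P[...,2]<90)&(r>82)&(r<102)).astype(np.uint8)
    n,l,st,_=cv2.connectedComponentsWithStats(m)
    for i in range(1,n):
        if st[i,4]>8:
            q=np.median(P[l==i],0); a=np.degrees(np.arctan2(q[1]-c[1],q[0]-c[0])); print('peg?',st[i,4],q.round(1),'ang %.1f mod72 %.1f'%(a,a%72))
    hsv=cv2.cvtColor(p,cv2.COLOR_RGB2HSV).astype(int);h,s,v=[hsv[...,i] for i in range(3)]
    t=(d>0)&(abs(P[...,2]-74)<4)&(r<75)&((h<5)|(h>175))&(s>190)&(v>100)
    if t.sum()>10:
        q=P[t].mean(0); print('red',t.sum(),q.round(1),'ang %.1f'%np.degrees(np.arctan2(q[1]-c[1],q[0]-c[0])))
    return p
E
python3 - <<'E'
from h import *
state()
for c in ['wrist','side','scene']: print(c); pegs(c)
E
```

```text
t 7.73 pos [570.  110.6  83. ] xang 99.3 F [ 3.1  1.3 -0.8] gap 0 q [0.17 0.6  1.82 0.   0.71 0.01]
wrist
peg? 217 [549.1 104.6  80.8] ang 111.4 mod72 39.4
side
peg? 23 [661.3 -31.7  83.7] ang -31.5 mod72 40.5
peg? 28 [492.2  13.9  84.2] ang -179.0 mod72 37.0
peg? 29 [654.7  76.6  83.8] ang 40.8 mod72 40.8
peg? 21 [549.7 105.6  83.3] ang 110.9 mod72 38.9
scene
peg? 64 [573.7 102.8  83.3] ang 96.7 mod72 24.7
peg? 17 [495.5   8.9  84.1] ang -175.7 mod72 40.3
peg? 16 [658.2  70.2  84.5] ang 36.4 mod72 36.4
peg? 18 [563.5 -74.4  84.1] ang -102.9 mod72 41.1
peg? 20 [663.1 -37.2  83.6] ang -33.7 mod72 38.3
```

>>> {"fn": "send_rows", "kwargs": {"plan": [{"jaw": 0,"translation": [-0.2,-5.7,0],"turn": -0.06},{"jaw": 0,"translation": [-0.2,-5.7,0],"turn": -0.06},{"jaw": 0,"translation": [-0.2,-5.7,0],"turn": -0.06},{"jaw": 0,"translation": [-0.2,-5.7,0],"turn": -0.06}]}}

```text
t: 8.22
ee_pos: [547.8, 104.0, 81.9]
ee_rot: [0.001, 0.553, 0.833, 0.002]
force: [2.9, 2.3, 1.2]
finger_gap: 0.0
gripper_force: 1.3
```

>>> {"fn": "send_rows", "kwargs": {"plan": [{"jaw": 0,"translation": [-0.2,-5.7,0],"turn": -0.06},{"jaw": 0,"translation": [-0.2,-5.7,0],"turn": -0.06},{"jaw": 0,"translation": [-0.2,-5.7,0],"turn": -0.06},{"jaw": 0,"translation": [-0.1,-4.7,0],"turn": -0.05},{"jaw": 0,"translation": [0,0,0],"turn": 0}]}}

```text
t: 8.63
ee_pos: [527.8, 92.6, 81.5]
ee_rot: [0.001, 0.454, 0.891, 0.001]
force: [-0.3, -0.3, 0.3]
finger_gap: -0.2
gripper_force: 0.1
```

```bash
python3 - <<'E'
from h import *
state()
for c in ['wrist','side','scene']: print(c); p=pegs(c); cv2.imwrite('pics/%s1.png'%c,p[:,:,::-1])
E
```

```text
t 8.63 pos [527.8  92.6  81.5] xang 126.0 F [-0.3 -0.3  0.3] gap -0 q [ 0.15  0.56  1.92  0.    0.66 -0.48]
wrist
peg? 214 [512.2  79.4  80.7] ang 138.4 mod72 66.4
side
peg? 22 [603.4 -71.5  83.6] ang -77.5 mod72 66.5
peg? 27 [675.5   8.5  83. ] ang -4.5 mod72 67.5
peg? 30 [622.1 101.8  84. ] ang 66.2 mod72 66.2
peg? 13 [538.4 101.4  83.6] ang 118.0 mod72 46.0
scene
peg? 65 [532.4  83.3  84. ] ang 127.3 mod72 55.3
peg? 18 [624.6  96.7  82.4] ang 63.4 mod72 63.4
peg? 18 [507.3 -31.2  82.3] ang -148.6 mod72 67.4
peg? 19 [605.  -76.5  83.4] ang -77.1 mod72 66.9
peg? 20 [677.4   2.9  83.4] ang -7.7 mod72 64.3
```

View pics/wrist1.png

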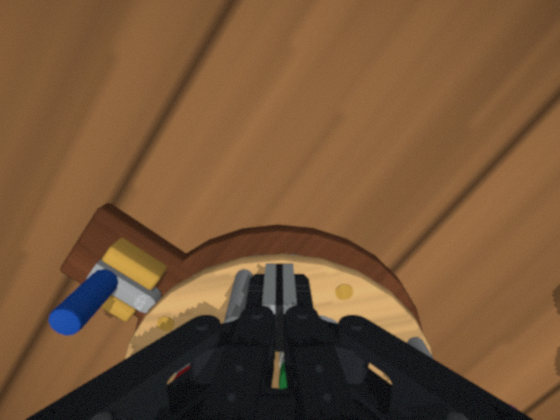

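The picture shows the bolt nose at (148,300) and the red place's brass dot at (165,322), a few degrees short of it. I'll turn on about 3.5 deg.

>>> {"fn": "send_rows", "kwargs": {"plan": [{"jaw": 0,"translation": [0,-2.1,0],"turn": -0.022},{"jaw": 0,"translation": [0,-2.1,0],"turn": -0.022},{"jaw": 0,"translation": [0,-2,0],"turn": -0.02},{"jaw": 0,"translation": [0,0,0],"turn": 0}]}}

```text
t: 9.12
ee_pos: [522.3, 88.5, 80.5]
ee_rot: [0.0, 0.425, 0.905, 0.0]
force: [0.9, 0.4, 0.5]
finger_gap: -0.2
gripper_force: 1.0
```

```bash
python3 - <<'E'
from h import *
state()
for c in ['wrist','side']: print(c); p=pegs(c); cv2.imwrite('pics/%s2.png'%c,p[:,:,::-1])
E
```

```text
t 9.12 pos [522.3  88.5  80.5] xang 129.7 F [0.9 0.4 0.5] gap -0 q [ 0.15  0.56  1.93 -0.    0.65 -0.55]
wrist
peg? 178 [507.6  74.3  80.3] ang 142.5 mod72 70.5
side
peg? 27 [608.6 -70.4  83.3] ang -74.0 mod72 70.0
peg? 27 [676.1  14.8  84.2] ang -0.5 mod72 71.5
peg? 34 [616.  104.5  83.3] ang 70.2 mod72 70.2
peg? 13 [532.5  99.   80.7] ang 121.7 mod72 49.7
```

```bash
python3 - <<'E'
from h import *
p,th=state(); c,s=np.cos(th),np.sin(th)
a=p[:2]+8*np.array([s,-c])+5*np.array([c,s]); r=np.radians
rows(p,th,[(*a,80,th,2),(*a,200,th,3),(424.1,21.7,215,r(177.8),8)])
E
```

```text
t 9.22 pos [522.3  88.6  80.4] xang 129.6 F [2.1 1.  1.6] gap -0 q [ 0.15  0.56  1.93 -0.    0.65 -0.55]
[2.5,4,0.2] -0
[2.5,4,0.2] -0
[0,-0,-40] -0
[0,-0,-40] -0
[0,-0,-40] -0
[0.8,-15.8,-1.9] -0.105
[2.4,-15.6,-1.9] -0.105
[4,-15.3,-1.9] -0.105
[5.6,-14.8,-1.9] -0.105
[7.1,-14.1,-1.9] -0.105
[8.6,-13.3,-1.8] -0.105
[9.9,-12.3,-1.9] -0.105
[11.2,-11.1,-1.8] -0.106
end [424.1  21.7 215. ] 177.8
```

>>> {"fn": "send_rows", "kwargs": {"plan": [{"jaw": 0,"translation": [2.5,4,0],"turn": 0},{"jaw": 0,"translation": [2.5,4,0],"turn": 0},{"jaw": 0,"translation": [0,0,-30],"turn": 0},{"jaw": 0,"translation": [0,0,-40],"turn": 0},{"jaw": 0,"translation": [0,0,-40],"turn": 0}]}}

```text
t: 9.63
ee_pos: [523.6, 97.9, 190.2]
ee_rot: [-0.002, 0.425, 0.905, -0.001]
force: [0.8, -0.0, -0.1]
finger_gap: -0.1
gripper_force: 0.0
```

>>> {"fn": "send_rows", "kwargs": {"plan": [{"jaw": 0,"translation": [0,0,-10],"turn": 0},{"jaw": 0,"translation": [0.8,-15.8,-2],"turn": -0.105},{"jaw": 0,"translation": [2.4,-15.6,-2],"turn": -0.105},{"jaw": 0,"translation": [4,-15.3,-2],"turn": -0.105},{"jaw": 0,"translation": [5.6,-14.8,-2],"turn": -0.105}]}}

```text
t: 10.05
ee_pos: [473.5, 59.6, 208.0]
ee_rot: [-0.001, 0.225, 0.974, -0.0]
force: [-1.0, 0.7, -0.1]
finger_gap: 0.1
gripper_force: 0.0
```

>>> {"fn": "send_rows", "kwargs": {"plan": [{"jaw": 0,"translation": [7.1,-14.1,-2],"turn": -0.105},{"jaw": 0,"translation": [8.6,-13.3,-2],"turn": -0.105},{"jaw": 0,"translation": [9.9,-12.3,-2],"turn": -0.105},{"jaw": 0,"translation": [11.2,-11.1,-1],"turn": -0.106},{"jaw": 0,"translation": [0,0,0],"turn": 0}]}}

```text
t: 10.47
ee_pos: [421.2, 21.1, 214.8]
ee_rot: [-0.002, 0.017, 1.0, -0.0]
force: [-1.1, -0.1, 0.2]
finger_gap: 0.4
gripper_force: 0.0
```

```bash
python3 - <<'E'
from h import *
state()
p=pegs('wrist'); cv2.imwrite('pics/w3.png',p[:,:,::-1])
pegs('side'); 
p,d,P=cloud('wrist'); hsv=cv2.cvtColor(p,cv2.COLOR_RGB2HSV).astype(int);h,s,v=[hsv[...,i] for i in range(3)]
b=(h>105)&(h<135)&(s>90)&(P[...,2]<80)&(P[...,2]>66)&(d>0)&(np.hypot(P[...,0]-456,P[...,1]-20)<25)
print('knob',b.sum(),P[b].mean(0),P[b].min(0),P[b].max(0))
E
```

```text
t 10.47 pos [421.2  21.1 214.8] xang 178.1 F [-1.1 -0.1  0.2] gap 0 q [ 0.02  0.19  2.09 -0.    0.86 -1.51]
peg? 133 [506.7 -36.2  83.8] ang -146.2 mod72 69.8
peg? 130 [511.4  70.6  84.3] ang 142.8 mod72 70.8
peg? 25 [608.8 -70.7  83.3] ang -74.0 mod72 70.0
peg? 26 [508.4 -32.1  82.9] ang -147.8 mod72 68.2
peg? 27 [676.1  15.7  83.1] ang 0.1 mod72 0.1
peg? 30 [512.2  75.9  84.3] ang 140.0 mod72 68.0
peg? 33 [616.1 104.9  84.3] ang 70.3 mod72 70.3
knob 217 [453.45147779  19.71677998  69.16544673] [446.9185961   12.84562536  66.13577706] [461.47907011  26.98581088  70.92564979]
```

View pics/w3.png

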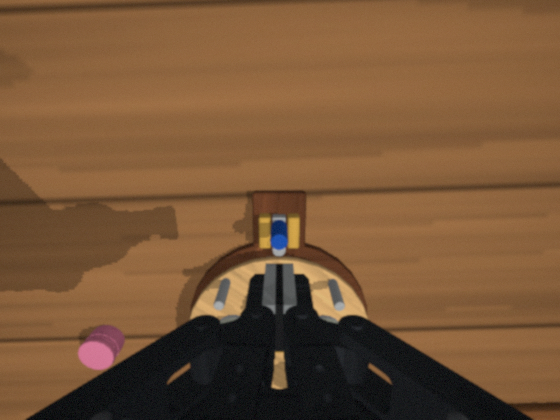

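The picture shows the knob at (279,235) midway between pegs (222,293) and (337,293), so the red place is lined up. Next I lower the fingers outside the knob.

>>> {"fn": "send_rows", "kwargs": {"plan": [{"jaw": 0,"translation": [0,0,30],"turn": 0},{"jaw": 0,"translation": [0,0,40],"turn": 0},{"jaw": 0,"translation": [0,0,40],"turn": 0},{"jaw": 0,"translation": [0,0,25],"turn": 0},{"jaw": 0,"translation": [0,0,11],"turn": 0}]}}

```text
t: 11.03
ee_pos: [422.8, 22.3, 65.9]
ee_rot: [-0.002, 0.02, 1.0, -0.0]
force: [-0.7, 0.5, 0.1]
finger_gap: 0.2
gripper_force: 0.0
```

>>> {"fn": "send_rows", "kwargs": {"plan": [{"jaw": 0,"translation": [0,0,0],"turn": 0},{"jaw": 0,"translation": [-3,0,0],"turn": 0},{"jaw": 0,"translation": [-3,0,0],"turn": 0},{"jaw": 0,"translation": [0,0,0],"turn": 0}]}}

```text
t: 11.37
ee_pos: [432.2, 21.8, 70.4]
ee_rot: [0.002, 0.019, 1.0, 0.0]
force: [0.5, 0.2, 0.7]
finger_gap: 0.1
gripper_force: 0.0
```

>>> {"fn": "send_rows", "kwargs": {"plan": [{"jaw": 0,"translation": [-1.5,0,0],"turn": 0},{"jaw": 0,"translation": [-1.5,0,0],"turn": 0},{"jaw": 0,"translation": [-1,0,0],"turn": 0}]}}

```text
t: 11.62
ee_pos: [434.6, 21.4, 70.0]
ee_rot: [0.001, 0.019, 1.0, 0.0]
force: [0.6, 0.4, -0.1]
finger_gap: -0.1
gripper_force: 0.0
```

>>> {"fn": "send_rows", "kwargs": {"plan": [{"jaw": 0,"translation": [-1,0,0],"turn": 0},{"jaw": 0,"translation": [-1,0,0],"turn": 0},{"jaw": 0,"translation": [-1,0,0],"turn": 0}]}}

```text
t: 11.87
ee_pos: [436.1, 21.3, 69.3]
ee_rot: [-0.001, 0.019, 1.0, -0.0]
force: [-2.9, -0.8, 2.2]
finger_gap: 0.3
gripper_force: 1.6
```

>>> {"fn": "send_rows", "kwargs": {"plan": [{"jaw": 0,"translation": [-1,0,0],"turn": 0},{"jaw": 0,"translation": [-1,0,0],"turn": 0},{"jaw": 0,"translation": [-1,0,0],"turn": 0}]}}

```text
t: 12.12
ee_pos: [439.7, 21.2, 69.2]
ee_rot: [-0.0, 0.019, 1.0, -0.0]
force: [-3.7, -1.2, 2.6]
finger_gap: 0.1
gripper_force: 1.6
```

>>> {"fn": "send_rows", "kwargs": {"plan": [{"jaw": 0,"translation": [-1,0,0],"turn": 0},{"jaw": 0,"translation": [-1,0,0],"turn": 0}]}}

```text
t: 12.28
ee_pos: [441.9, 21.1, 69.3]
ee_rot: [-0.0, 0.019, 1.0, -0.0]
force: [-3.5, -0.8, 1.3]
finger_gap: 0.2
gripper_force: 1.5
```

>>> {"fn": "send_rows", "kwargs": {"plan": [{"jaw": 0,"translation": [-1,0,0],"turn": 0}]}}

```text
t: 12.37
ee_pos: [442.9, 21.1, 69.3]
ee_rot: [-0.0, 0.019, 1.0, -0.0]
force: [-3.6, -1.7, 3.1]
finger_gap: -0.2
gripper_force: 1.5
```

>>> {"fn": "send_rows", "kwargs": {"plan": [{"jaw": 0,"translation": [-1,0,0],"turn": 0}]}}

```text
t: 12.45
ee_pos: [443.9, 21.0, 69.3]
ee_rot: [-0.0, 0.019, 1.0, -0.0]
force: [-3.4, -1.7, 1.2]
finger_gap: 0.0
gripper_force: 1.5
```

>>> {"fn": "send_rows", "kwargs": {"plan": [{"jaw": 0,"translation": [-0.6,0,0],"turn": 0}]}}

```text
t: 12.53
ee_pos: [444.6, 21.0, 69.3]
ee_rot: [-0.0, 0.019, 1.0, -0.0]
force: [-2.8, -0.4, 2.4]
finger_gap: 0.0
gripper_force: 1.5
```

>>> {"fn": "send_rows", "kwargs": {"plan": [{"jaw": 0,"translation": [-0.3,0,0],"turn": 0}]}}

```text
t: 12.62
ee_pos: [445.0, 21.0, 69.3]
ee_rot: [-0.0, 0.019, 1.0, -0.0]
force: [-3.4, -0.8, 0.9]
finger_gap: -0.1
gripper_force: 1.5
```

>>> {"fn": "send_rows", "kwargs": {"plan": [{"jaw": 0,"translation": [-0.3,0,0],"turn": 0}]}}

```text
t: 12.7
ee_pos: [445.1, 21.0, 69.3]
ee_rot: [-0.0, 0.019, 1.0, -0.0]
force: [-3.6, -0.6, 2.4]
finger_gap: 0.2
gripper_force: 1.5
```

>>> {"fn": "send_rows", "kwargs": {"plan": [{"jaw": 0,"translation": [-0.4,0,0],"turn": 0}]}}

```text
t: 12.78
ee_pos: [445.5, 21.0, 69.3]
ee_rot: [-0.0, 0.019, 1.0, -0.0]
force: [-3.7, -1.7, 1.5]
finger_gap: -0.1
gripper_force: 1.5
```

>>> {"fn": "send_rows", "kwargs": {"plan": [{"jaw": 0,"translation": [-0.3,0,0],"turn": 0}]}}

```text
t: 12.87
ee_pos: [445.8, 21.0, 69.3]
ee_rot: [-0.0, 0.019, 1.0, -0.0]
force: [-2.0, -1.3, 0.5]
finger_gap: 0.1
gripper_force: 1.5
```

>>> {"fn": "send_rows", "kwargs": {"plan": [{"jaw": 0,"translation": [-0.4,0,0],"turn": 0}]}}

```text
t: 12.95
ee_pos: [446.2, 21.0, 69.3]
ee_rot: [-0.0, 0.019, 1.0, -0.0]
force: [-2.8, -2.0, 1.2]
finger_gap: 0.1
gripper_force: 1.5
```

>>> {"fn": "send_rows", "kwargs": {"plan": [{"jaw": 0,"translation": [-0.3,0,0],"turn": 0}]}}

```text
t: 13.03
ee_pos: [446.5, 21.0, 69.3]
ee_rot: [-0.0, 0.019, 1.0, -0.0]
force: [-3.1, -2.2, -0.3]
finger_gap: -0.3
gripper_force: 1.5
```

>>> {"fn": "send_rows", "kwargs": {"plan": [{"jaw": 0,"translation": [-0.4,0,0],"turn": 0}]}}

```text
t: 13.12
ee_pos: [446.9, 20.9, 69.3]
ee_rot: [-0.0, 0.019, 1.0, -0.0]
force: [-3.0, -1.4, 0.4]
finger_gap: 0.1
gripper_force: 1.5
```

>>> {"fn": "send_rows", "kwargs": {"plan": [{"jaw": 0,"translation": [-0.3,0,0],"turn": 0}]}}

```text
t: 13.2
ee_pos: [447.3, 20.9, 69.3]
ee_rot: [-0.0, 0.019, 1.0, -0.0]
force: [-2.7, -0.2, 1.2]
finger_gap: 0.2
gripper_force: 1.5
```

>>> {"fn": "send_rows", "kwargs": {"plan": [{"jaw": 0,"translation": [-0.4,0,0],"turn": 0}]}}

```text
t: 13.28
ee_pos: [447.7, 20.9, 69.3]
ee_rot: [-0.0, 0.019, 1.0, -0.0]
force: [-3.7, -1.2, 1.1]
finger_gap: 0.3
gripper_force: 1.5
```

>>> {"fn": "send_rows", "kwargs": {"plan": [{"jaw": 0,"translation": [-0.4,0,0],"turn": 0}]}}

```text
t: 13.37
ee_pos: [448.0, 20.9, 69.3]
ee_rot: [-0.0, 0.019, 1.0, -0.0]
force: [-2.3, -1.1, 1.2]
finger_gap: -0.0
gripper_force: 1.5
```

>>> {"fn": "send_rows", "kwargs": {"plan": [{"jaw": 0,"translation": [-0.4,0,0],"turn": 0}]}}

```text
t: 13.45
ee_pos: [448.5, 20.9, 69.3]
ee_rot: [-0.0, 0.019, 1.0, -0.0]
force: [-2.8, -1.3, 0.5]
finger_gap: -0.3
gripper_force: 1.5
```

>>> {"fn": "send_rows", "kwargs": {"plan": [{"jaw": 0,"translation": [-0.4,0,0],"turn": 0}]}}

```text
t: 13.53
ee_pos: [448.6, 20.9, 69.3]
ee_rot: [-0.0, 0.019, 1.0, -0.0]
force: [-4.1, -0.9, 2.1]
finger_gap: -0.3
gripper_force: 2.3
```

>>> {"fn": "send_rows", "kwargs": {"plan": [{"jaw": 0,"translation": [-0.2,0,0],"turn": 0}]}}

```text
t: 13.62
ee_pos: [448.6, 20.9, 69.3]
ee_rot: [-0.001, 0.019, 1.0, -0.0]
force: [-4.8, -0.3, 3.3]
finger_gap: -0.1
gripper_force: 2.6
```

>>> {"fn": "send_rows", "kwargs": {"plan": [{"jaw": 0,"translation": [-0.4,0,0],"turn": 0}]}}

```text
t: 13.7
ee_pos: [448.7, 20.9, 69.2]
ee_rot: [-0.001, 0.019, 1.0, -0.0]
force: [-5.5, -0.8, 3.6]
finger_gap: 0.1
gripper_force: 3.2
```

>>> {"fn": "send_rows", "kwargs": {"plan": [{"jaw": 0,"translation": [-0.4,0,0],"turn": 0}]}}

```text
t: 13.78
ee_pos: [448.7, 20.9, 69.2]
ee_rot: [-0.001, 0.019, 1.0, -0.0]
force: [-7.9, -1.3, 4.2]
finger_gap: 0.3
gripper_force: 3.7
```

>>> {"fn": "send_rows", "kwargs": {"plan": [{"jaw": 0,"translation": [-0.5,0,0],"turn": 0}]}}

```text
t: 13.87
ee_pos: [448.8, 20.8, 69.2]
ee_rot: [-0.002, 0.019, 1.0, -0.0]
force: [-9.0, -0.4, 7.2]
finger_gap: -0.1
gripper_force: 4.5
```

>>> {"fn": "send_rows", "kwargs": {"plan": [{"jaw": 0,"translation": [-0.4,0,0],"turn": 0}]}}

```text
t: 13.95
ee_pos: [448.8, 20.8, 69.2]
ee_rot: [-0.002, 0.019, 1.0, -0.0]
force: [-10.1, -0.3, 8.3]
finger_gap: 0.1
gripper_force: 4.9
```

>>> {"fn": "send_rows", "kwargs": {"plan": [{"jaw": 0,"translation": [0,0,0],"turn": 0}]}}

```text
t: 14.03
ee_pos: [448.8, 20.8, 69.2]
ee_rot: [-0.002, 0.019, 1.0, -0.0]
force: [-7.7, -1.0, 6.5]
finger_gap: -0.1
gripper_force: 4.5
```

>>> {"fn": "send_rows", "kwargs": {"plan": [{"jaw": 0,"translation": [-0.5,0,-0.6],"turn": 0}]}}

```text
t: 14.12
ee_pos: [448.9, 20.8, 69.5]
ee_rot: [-0.002, 0.019, 1.0, -0.0]
force: [-8.6, -0.2, -3.5]
finger_gap: 0.0
gripper_force: 4.2
```

>>> {"fn": "send_rows", "kwargs": {"plan": [{"jaw": 0,"translation": [0,0,0],"turn": 0}]}}

```text
t: 14.2
ee_pos: [448.8, 20.9, 69.4]
ee_rot: [-0.002, 0.019, 1.0, -0.0]
force: [-8.2, 0.4, 0.6]
finger_gap: 0.1
gripper_force: 4.1
```

>>> {"fn": "send_rows", "kwargs": {"plan": [{"jaw": 0,"translation": [-0.7,0,-0.15],"turn": 0},{"jaw": 0,"translation": [-0.5,0,-0.1],"turn": 0}]}}

```text
t: 14.37
ee_pos: [448.9, 20.8, 69.4]
ee_rot: [-0.004, 0.019, 1.0, -0.0]
force: [-12.1, -0.2, 2.2]
finger_gap: -0.2
gripper_force: 5.9
```

>>> {"fn": "send_rows", "kwargs": {"plan": [{"jaw": 0,"translation": [0,0,0],"turn": 0}]}}

```text
t: 14.45
ee_pos: [448.9, 20.8, 69.4]
ee_rot: [-0.004, 0.019, 1.0, -0.0]
force: [-11.1, 0.1, 1.8]
finger_gap: 0.1
gripper_force: 5.4
```

>>> {"fn": "send_rows", "kwargs": {"plan": [{"jaw": 0,"translation": [-0.7,0,-0.2],"turn": 0}]}}

```text
t: 14.53
ee_pos: [449.0, 20.8, 69.4]
ee_rot: [-0.004, 0.019, 1.0, -0.0]
force: [-12.3, -0.3, -0.0]
finger_gap: -0.0
gripper_force: 6.6
```

>>> {"fn": "send_rows", "kwargs": {"plan": [{"jaw": 0,"translation": [0,0,0],"turn": 0}]}}

```text
t: 14.62
ee_pos: [449.0, 20.8, 69.4]
ee_rot: [-0.004, 0.019, 1.0, -0.0]
force: [-12.6, -0.2, 2.6]
finger_gap: -0.1
gripper_force: 6.0
```

>>> {"fn": "send_rows", "kwargs": {"plan": [{"jaw": 0,"translation": [0,0,0],"turn": 0}]}}

```text
t: 14.7
ee_pos: [449.0, 20.8, 69.4]
ee_rot: [-0.004, 0.019, 1.0, -0.0]
force: [-12.4, -0.3, 1.8]
finger_gap: -0.2
gripper_force: 6.0
```

>>> {"fn": "send_rows", "kwargs": {"plan": [{"jaw": 0,"translation": [-0.5,0,-0.15],"turn": 0},{"jaw": 0,"translation": [0,0,0],"turn": 0}]}}

```text
t: 14.87
ee_pos: [449.0, 20.8, 69.4]
ee_rot: [-0.005, 0.019, 1.0, -0.0]
force: [-13.5, 1.3, 0.9]
finger_gap: -0.4
gripper_force: 6.5
```

>>> {"fn": "send_rows", "kwargs": {"plan": [{"jaw": 0,"translation": [0,0,0],"turn": 0}]}}

```text
t: 14.95
ee_pos: [449.0, 20.8, 69.4]
ee_rot: [-0.005, 0.019, 1.0, -0.0]
force: [-13.0, -0.0, 1.5]
finger_gap: 0.2
gripper_force: 6.5
```

>>> {"fn": "send_rows", "kwargs": {"plan": [{"jaw": 0,"translation": [0,0,0],"turn": 0}]}}

```text
t: 15.03
ee_pos: [449.0, 20.8, 69.4]
ee_rot: [-0.005, 0.019, 1.0, -0.0]
force: [-13.0, 0.2, 1.5]
finger_gap: -0.3
gripper_force: 6.4
```

>>> {"fn": "send_rows", "kwargs": {"plan": [{"jaw": 0,"translation": [-0.3,0,-0.1],"turn": 0},{"jaw": 0,"translation": [0,0,0],"turn": 0},{"jaw": 0,"translation": [0,0,0],"turn": 0}]}}

```text
t: 15.28
ee_pos: [449.0, 20.8, 69.4]
ee_rot: [-0.005, 0.019, 1.0, -0.0]
force: [-13.4, -0.7, 0.9]
finger_gap: 0.2
gripper_force: 6.7
```

>>> {"fn": "send_rows", "kwargs": {"plan": [{"jaw": 0,"translation": [0,0,0],"turn": 0},{"jaw": 0,"translation": [0,0,0],"turn": 0},{"jaw": 0,"translation": [0,0,0],"turn": 0}]}}

```text
t: 15.53
ee_pos: [449.0, 20.8, 69.4]
ee_rot: [-0.005, 0.019, 1.0, -0.0]
force: [-13.1, 0.5, 0.8]
finger_gap: -0.1
gripper_force: 6.7
```

>>> {"fn": "send_rows", "kwargs": {"plan": [{"jaw": 0,"translation": [0,0,0],"turn": 0},{"jaw": 0,"translation": [0,0,0],"turn": 0},{"jaw": 0,"translation": [0,0,0],"turn": 0}]}}

```text
t: 15.78
ee_pos: [449.0, 20.8, 69.4]
ee_rot: [-0.005, 0.019, 1.0, -0.0]
force: [-13.2, 1.1, 0.9]
finger_gap: -0.3
gripper_force: 6.7
```

>>> {"fn": "send_rows", "kwargs": {"plan": [{"jaw": 0,"translation": [-0.4,0,-0.1],"turn": 0},{"jaw": 0,"translation": [0,0,0],"turn": 0},{"jaw": 0,"translation": [0,0,0],"turn": 0}]}}

```text
t: 16.03
ee_pos: [449.1, 20.8, 69.4]
ee_rot: [-0.005, 0.019, 1.0, -0.0]
force: [-14.7, 1.1, 0.7]
finger_gap: 0.1
gripper_force: 7.1
```

>>> {"fn": "send_rows", "kwargs": {"plan": [{"jaw": 0,"translation": [0,0,0],"turn": 0},{"jaw": 0,"translation": [0,0,0],"turn": 0},{"jaw": 0,"translation": [0,0,0],"turn": 0},{"jaw": 0,"translation": [0,0,0],"turn": 0}]}}

```text
t: 16.37
ee_pos: [449.1, 20.8, 69.5]
ee_rot: [-0.005, 0.019, 1.0, -0.0]
force: [-13.5, 0.7, 0.9]
finger_gap: 0.3
gripper_force: 7.1
```

>>> {"fn": "send_rows", "kwargs": {"plan": [{"jaw": 0,"translation": [0,0,0],"turn": 0},{"jaw": 0,"translation": [0,0,0],"turn": 0}]}}

```text
t: 16.53
ee_pos: [449.1, 20.8, 69.5]
ee_rot: [-0.005, 0.019, 1.0, -0.0]
force: [-14.2, 0.9, 0.6]
finger_gap: -0.4
gripper_force: 7.1
```

Held for over half a second. Next I release outwards gently and lift clear.

>>> {"fn": "send_rows", "kwargs": {"plan": [{"jaw": 0,"translation": [2,0,0.4],"turn": 0},{"jaw": 0,"translation": [3,0,0.6],"turn": 0},{"jaw": 0,"translation": [5,0,0],"turn": 0},{"jaw": 0,"translation": [8,0,0],"turn": 0},{"jaw": 0,"translation": [8,0,0],"turn": 0}]}}

```text
t: 16.95
ee_pos: [428.9, 21.8, 70.0]
ee_rot: [0.001, 0.019, 1.0, 0.0]
force: [-0.4, 0.1, -0.5]
finger_gap: 0.0
gripper_force: 0.0
```

>>> {"fn": "send_rows", "kwargs": {"plan": [{"jaw": 0,"translation": [0,0,-20],"turn": 0},{"jaw": 0,"translation": [0,0,-35],"turn": 0},{"jaw": 0,"translation": [0,0,-40],"turn": 0},{"jaw": 0,"translation": [0,0,-40],"turn": 0},{"jaw": 0,"translation": [0,0,0],"turn": 0}]}}

```text
t: 17.37
ee_pos: [432.1, 21.8, 211.3]
ee_rot: [0.006, 0.019, 1.0, 0.0]
force: [1.3, 0.0, 1.0]
finger_gap: 0.1
gripper_force: 0.0
```

```bash
python3 - <<'E'
from h import *
state()
p=pegs('wrist'); p=pegs('side'); 
cv2.imwrite('pics/s4.png',cv2.resize(p[170:350,130:400],None,fx=2.5,fy=2.5)[:,:,::-1])
p,d,P=cloud('wrist'); hsv=cv2.cvtColor(p,cv2.COLOR_RGB2HSV).astype(int);h,s,v=[hsv[...,i] for i in range(3)]
b=(h>105)&(h<135)&(s>90)&(P[...,2]<80)&(P[...,2]>66)&(d>0)&(np.hypot(P[...,0]-465,P[...,1]-20)<30)
print('knob',b.sum(),P[b].mean(0))
E
```

```text
t 17.37 pos [432.1  21.8 211.3] xang 177.8 F [1.3 0.  1. ] gap 0 q [ 0.02  0.2   2.08  0.    0.84 -1.51]
peg? 118 [508.5  70.8  81.1] ang 143.8 mod72 71.8
peg? 114 [504.1 -36.1  80.9] ang -147.1 mod72 68.9
peg? 25 [608.7 -70.9  82.7] ang -74.1 mod72 69.9
peg? 26 [508.2 -32.3  83.2] ang -147.7 mod72 68.3
peg? 26 [676.   14.7  83.8] ang -0.5 mod72 71.5
peg? 31 [512.2  76.   84.5] ang 139.9 mod72 67.9
peg? 31 [616.1 104.6  84.3] ang 70.2 mod72 70.2
knob 202 [464.63088595  18.74258199  67.65264466]
```

View pics/s4.png

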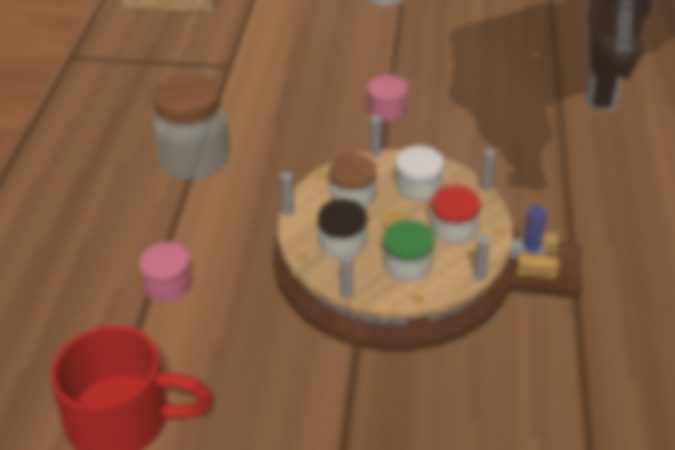

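The crop shows the red lid at (455,203) in front, by the bolt knob at (536,230), which has gone in about 13 mm. The other tins are in place and the gripper is clear.

```bash
python3 -c "
from bench import *
print(sign_off())"
```

```text
the job is handed in; nothing more can be done
None
```

The red-lidded tin stands at the front, the bolt is about 13 mm in and was pressed against the plug with 13–15 N for over half a second, the gripper is clear, and the job is handed in.

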